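Tip a tube block up out of its storage pocket and lay it in the wash tray

TASK

The aluminium tube block sits flush in its pocket of the grey case, so it cannot be gripped as it lies. Press down on the top of one end so that the block tips over the ridge in the pocket and stays tipped by itself; only one end has a hollow beneath it and you cannot see which, so feel for it, and do not force the end that springs back firmly. Then take your hand off, pick the block up by its raised end and lay it down gently, flat and with its plugs upward, in the steel wash tray, without disturbing the white bottle or the green tape roll.

Things in the scene. Friction and masses are not known exactly. Their poses are not given: they have to be found in the camera images.
- case: Grey plastic storage case, fixed to the bench, 184 (x) x 119 (y) x 76 mm high, with two long pockets open at the top. Origin on the bench under the middle of the pocket that holds the block; x runs along the pockets, z up. The wall at this pocket's +y side is 12 mm thick, at its -y side 9 mm; then come an empty pocket of the same size, centred at y = -52 mm, and a 12 mm outer wall.
- case_pocket (a point): Middle of the mouth of the pocket that holds the block, level with the case top, 76 mm above the bench; axes as the case. This pocket is 154 mm long (x) and 43 mm wide (y).
- case_ridge (a point): Middle of the top of a ridge, 8 mm wide (x), across the pocket, 39 mm above the bench, under the block. Under one end of the block (case +x or -x, drawn each time, hidden) a firm springy pad also supports it at 39 mm (gives 1 mm at 8 N, 4 mm at 20 N, then rigid; springs back); under the other is a hollow, floor 6 mm above the bench: the block yields to under 2 N.
- block: Aluminium tube block, four wells closed by flush black plugs, blue line along each side, about 0.18 kg. Foot 150 x 40 x 8 mm, body above it 128 x 40 mm, 36 mm high in all. Origin: centre of the underside; x along its length, y across, z out of the plugged top. It starts level in the pocket, underside 39 mm above the bench, top 1 mm below the case top, 2 mm play at the ends, 1.5 mm at the sides.
- block_top (a point): Middle of the block's top face; axes as the block. When the hollow end is pressed about 13 degrees down (11 to 12 mm at 50 mm from the middle), the block falls on by itself to 24 to 28 degrees and stays. The raised end then stands 19 to 27 mm above the case top and can be gripped there across its 40 mm width, best with the gripper leaning with the block.
- wash_tray: Shallow steel tray, fixed to the bench, 214 (x) x 126 (y) mm, rim 12 mm high, walls 3 mm, with a small lip at each short end (232 mm over the lips). Origin on the bench under its centre, x along its length, z up; inner floor 3 mm above the bench.
- bottle: White reagent bottle, 42 mm in diameter, 68 mm high, a bystander standing loose. Origin: centre of its base.
- tape: Roll of green tape, 77 mm across, 19 mm high, lying loose, a bystander. Origin: centre of its underside.
- mini_centrifuge: White mini centrifuge, fixed, 176 x 156 mm, with its smoked lid standing open: not part of the job, but an obstacle between case and wash tray. Origin on the bench under its middle. Its drum is 75 mm high; the open lid stands over its far edge (25 to 125 mm ahead of the origin in world x, 75 mm either side) and reaches about 230 mm above the bench. Carry the block over it or round behind it.

How it is judged:
By the outcome, as a careful person would: the job done as asked, in the order asked, and still so for the second after the job is handed in, with the robot touching nothing.
It also fails if it takes over 53 s, if anything falls off the work surface, if the arm or the gripper's body presses on something with over 40 N, if the wrist force passes 120 N, or if a joint passes its speed limit or range.

ROBOT

A 6-joint arm with a two-finger parallel gripper is mounted at the origin on a cart in front of the work surface, level with it; the furniture and walls round the work are solid. World frame = base frame: x ahead of the robot, y to its left, z up, the work surface at z = 0. Lengths are in m, angles in rad, forces in N, time in s.
With the tool pointing down it reaches from about 0.375 to 0.9 m from the base axis. Payload 3.1 kg.
Tool frame: the origin (TCP) lies at the very end of the fingers, on their centre line; the grasp point (between the pads) lies 19 mm behind it; z points along the fingers, y is the direction in which the jaws open and shut (so a half turn about z gives the same grasp; the last joint's range is limited). The gripper opens to 87 mm and grips with 3 to 60 N. Pads are 19 mm wide; open, the fingers measure 117 mm over their backs; the gripper's body (75 mm by 190 mm) begins 51 mm behind the grasp point.
Start: joints at [-1.488, 0.527, 1.433, -0, 1.181, -0.178], TCP at [0.161, -0.604, 0.223] pointing down, gripper open.
Joint ranges: [-3.08, 3.08], [-0.75, 2.2], [0.22, 2.44], [-1.43, 4.57], [0, 2.65], [-2.85, 2.85]. Speed limits (rad/s): [2.79, 2.79, 3.14, 3.14, 3.14, 3.14].

INTERFACE

Orientations are given as a rotation vector (axis times angle).
In Python, from workcell import * gives the robot as it stands. The module is installed in compiled form; this text tells all that it offers.
- The arm moves only by the tool step_arm, never from a script. Its argument "rows" is a list of rows, each a list of 2 entries, a list of its own where there are three numbers: the shift along the tool's x, y, z scaled (see below), then the turn, a rotation vector about the tool's x, y, z scaled (see below). A call has 1 to 20 rows; each row shifts and turns the commanded pose from where the row before left it, along the tool's axes as they then stand; what a row does not reach is not made up. The controller multiplies each number of a shift by 25 mm and each number of a turn by 4 degrees. A row lasts 1/12 s, in which the tool goes at most 41.7 mm and 7.16 degrees, less where a joint would pass 70% of its speed; a pose out of reach is approached as far as the arm can. A call with a number of a shift or a turn outside -1 to 1 is refused whole. A call with a gripper value outside its range is refused whole. "claw" is the gripper's target within -1 to 1 (fully open at 1, half-way at 0, shut at -1), set as the call begins (left out, the last holds). The fingers move at their own pace and stop on an object; the grip force is fixed at half the most. Time passes only in rows, so rows that do not move let the fingers close. It gives the time, the measured TCP pose, the force and the opening at its end, in the units of the state.
- get_state(): the state, without advancing time (a new reading comes with each control period).
- grab_frame(name): name is "scene" or "top"; returns the picture (400x640x3 uint8, red, green, blue); there is no depth.
- get_calibration(name): a dict with "intrinsics" (3x3 intrinsics, pixels), "extrinsics" (4x4, takes a point from world to camera coordinates). Camera axes: x right, y down, z forward; pixel columns grow to the right and rows downward; lengths in m; the calibration is good to about 2 mm. A picture is of the moment at which its call begins. get_calibration takes no time and is no camera call.
- hand_in(): hands the job in, once; it reports no verdict.
The state is a dict: "clock": time; "q": joint angles; "qvel": joint speeds; "effort": joint torques, N m; "eef_pos": TCP position; "tcp_rot": TCP orientation; "contact_force": force on the tool from outside, world axes, zero at the start; "wrist_torque": the same for the moment, N m; "opening": finger opening in m.
Only numpy, scipy, OpenCV 4.12 (cv2) and the standard library are available. Lean on these libraries where they do the work, as an engineer would, in place of code of your own. Each camera call takes 0.05 s, during which the arm holds its last target.

## Working session

There is one attempt and no reset: what is moved stays moved. The work goes in short steps, Python scripts to look and compute and a tool call to move; the robot and the scene stay as the last step left them, time stands still between calls to the robot, and variables do not carry over. Pictures are saved under pics/ and viewed, and the job is handed in when it is done.

Besides the shell and the picture viewer there is one more tool, called after ">>>" by a JSON object that holds its "api" and its "payload", one argument or row to a line. step_arm: Moves the arm, as the interface text tells. Shifts and turns lie within -1 to 1; 1 stands for 25 mm of shift or 4 degrees of turn. Its arguments: {"type":"object","properties":{"rows":{"type":"array","items":{"type":"array"}},"claw":{"type":"number"}},"required":["rows"]}

```bash
mkdir -p pics; python3 - <<'E'
from workcell import *
import cv2
s=get_state()
for k,v in s.items(): print(k,v)
for n in("scene","top"):
    im=grab_frame(n); cv2.imwrite(f"pics/{n}0.png",im[:,:,::-1])
    c=get_calibration(n); print(n,c)
E
```

```text
clock 0.0
q [-1.48852010e+00  5.28459189e-01  1.43389760e+00 -4.31541395e-06
  1.18139085e+00 -1.78483267e-01]
qvel [ 7.37702227e-05 -1.17894130e-03 -4.85647955e-04 -3.55568915e-04
  4.79851486e-04  6.50487683e-05]
effort [-3.52281950e-04 -4.40035915e+01 -1.76593298e+01  6.32991409e-02
  5.84449363e-02 -1.65338565e-04]
eef_pos [ 0.16111049 -0.60312283  0.22157742]
tcp_rot [-3.11279392e+00 -4.08163272e-01 -1.56401641e-04]
contact_force [-0.65244202 -0.27097809  0.35008564]
wrist_torque [-0.05255366 -0.04026472  0.01358909]
opening 0.08714622961278304
scene {'intrinsics': array([[401.90631421,   0.        , 314.95018634],
       [  0.        , 401.90631421, 193.39543086],
       [  0.        ,   0.        ,   1.        ]]), 'extrinsics': array([[-0.83091958, -0.55639087,  0.00135861,  0.47999332],
       [-0.30779023,  0.45762003, -0.83417569,  0.2525976 ],
       [ 0.46350601, -0.69355108, -0.55149712,  0.78582112],
       [ 0.        ,  0.        ,  0.        ,  1.        ]])}
top {'intrinsics': array([[377.67581338,   0.        , 320.71570762],
       [  0.        , 377.67581338, 195.11758151],
       [  0.        ,   0.        ,   1.        ]]), 'extrinsics': array([[ 0.00117599, -0.99980129,  0.01989973, -0.0288316 ],
       [-0.98860383, -0.00415799, -0.15048317,  0.58631784],
       [ 0.15053601, -0.01949598, -0.98841227,  1.00706107],
       [ 0.        ,  0.        ,  0.        ,  1.        ]])}
```

View pics/scene0.png

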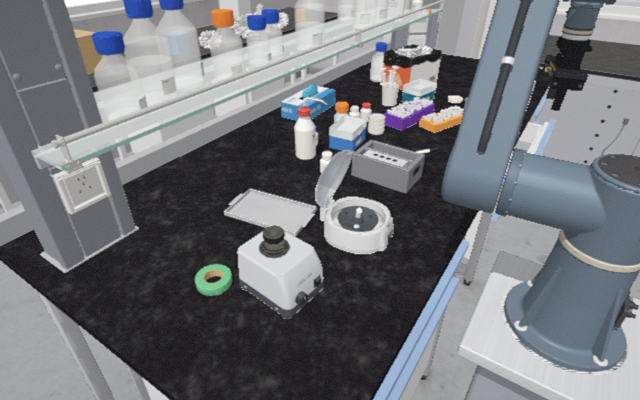

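View pics/top0.png

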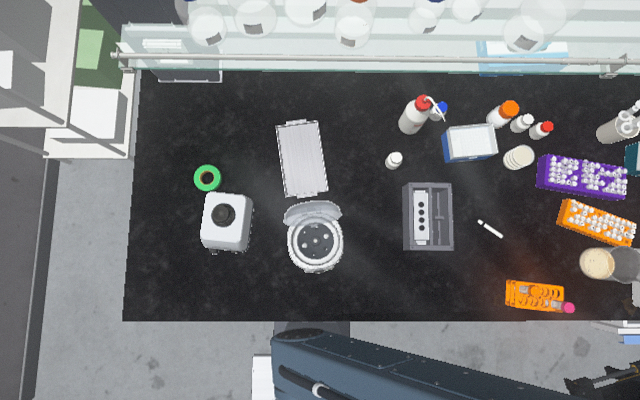

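```bash
python3 - <<'E'
import cv2
im=cv2.imread("pics/top0.png")
cv2.imwrite("pics/c1.png",cv2.resize(im[170:262,380:472],None,fx=6,fy=6,interpolation=cv2.INTER_CUBIC))
cv2.imwrite("pics/c2.png",cv2.resize(im[110:280,260:430],None,fx=3.5,fy=3.5,interpolation=cv2.INTER_CUBIC))
im=cv2.imread("pics/scene0.png")
cv2.imwrite("pics/c3.png",cv2.resize(im[130:260,210:440],None,fx=3.4,fy=3.4,interpolation=cv2.INTER_CUBIC))
E
```

```text
(no output)
```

View pics/c1.png

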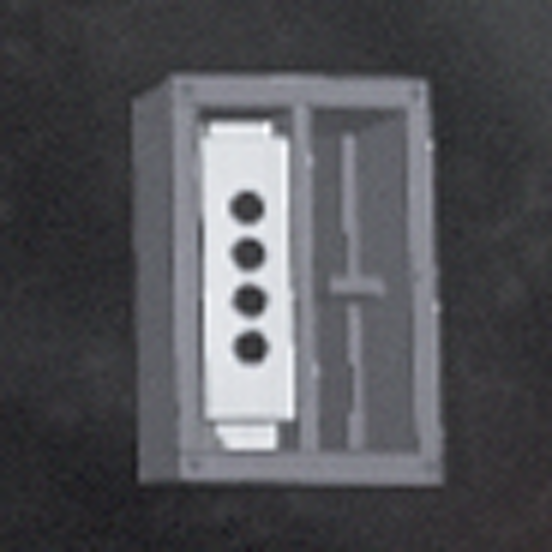

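View pics/c2.png

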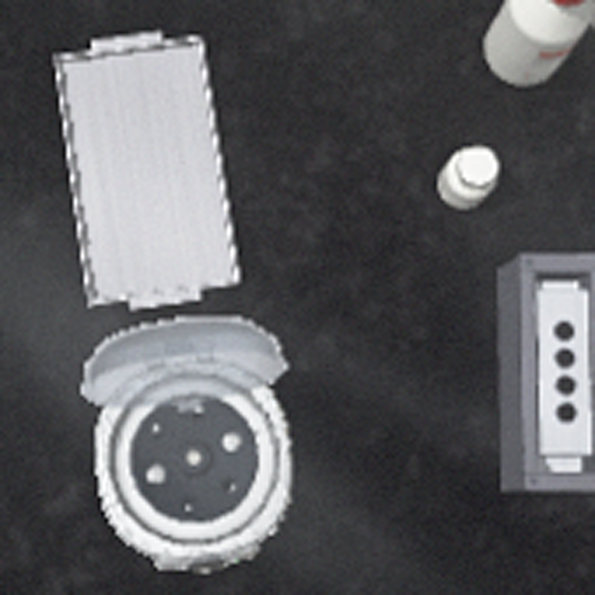

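View pics/c3.png

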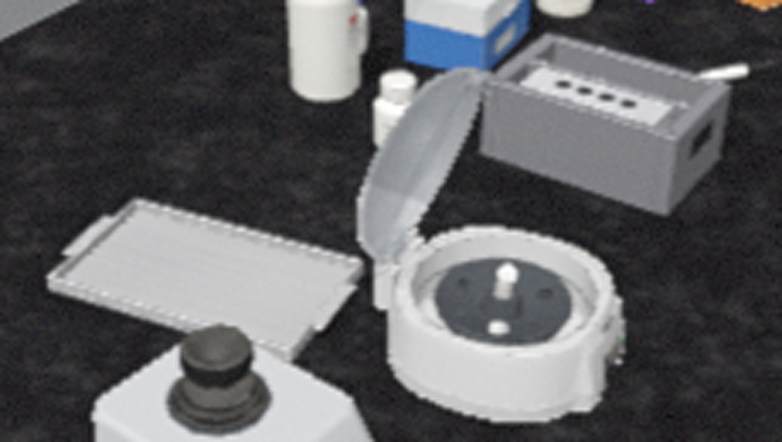

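```bash
cat > h.py <<'E'
import numpy as np,cv2
from scipy.optimize import least_squares
from scipy.spatial.transform import Rotation as R
from workcell import *
def proj(n,P):
    c=get_calibration(n);P=np.atleast_2d(P)
    pc=P@c['extrinsics'][:3,:3].T+c['extrinsics'][:3,3]
    p=pc@c['intrinsics'].T
    return p[:,:2]/p[:,2:]
def unproj(n,uv,z):
    c=get_calibration(n);E=c['extrinsics'];uv=np.atleast_2d(uv)
    d=np.c_[uv,np.ones(len(uv))]@np.linalg.inv(c['intrinsics']).T@E[:3,:3]
    o=-E[:3,:3].T@E[:3,3]
    return o+d*((z-o[2])/d[:,2])[:,None]
def fit(P,obs,z,x0):  # P local xy
    def tw(x):
        c,s=np.cos(x[2]),np.sin(x[2])
        return np.c_[x[0]+c*P[:,0]-s*P[:,1],x[1]+s*P[:,0]+c*P[:,1],np.full(len(P),z)]
    f=lambda x:np.concatenate([(proj(n,tw(x)[i])-o).ravel() for i,n,o in obs])
    r=least_squares(f,x0);return r.x,r.fun
def crop(n,im,x0,y0,w,h,f,name):
    cv2.imwrite(name,cv2.resize(im[y0:y0+h,x0:x0+w,::-1],None,fx=f,fy=f,interpolation=cv2.INTER_CUBIC))
E
python3 - <<'E'
from h import *
def uc(p,s,o): return np.array(o)+(np.array(p)+.5)/s-.5
P=np.array([[.092,.0335],[.092,-.0855],[-.092,-.0855],[-.092,.0335]])
t=uc([(172,77),(428,77),(443,483),(183,483)],6,(380,170))
print(fit(P,[(range(4),'top',t)],.076,[.4,-.2,0]))
# scene crop3: top rim corners: far-left(548,37) , right(728,80), near(668,140?)...
s=uc([(548,37),(729,83),(668,148),(484,84)],3.4,(210,130))
print(unproj('scene',s,.076)); print(unproj('top',t,.076))
Q=np.array([[.107,.063],[.107,-.063],[-.107,-.063],[-.107,.063]])
t=uc([(55,57),(203,38),(241,282),(92,304)],3.5,(260,110))
print(fit(Q,[(range(4),'top',t)],.012,[.6,.1,0]))
b=uc([(477,166)],3.5,(260,110));print('bottle top',unproj('top',b,.068))
b=uc([(463,196)],3.5,(260,110));print('bottle low',unproj('top',b,.01))
b=uc([(194,458)],3.5,(260,110));print('cent',unproj('top',b,.075))
print('tape',unproj('top',[(207,178)],.019))
# block ends: body top 128x40 at z .075; corners in crop1
k=uc([(203,137),(288,137),(294,419),(206,417)],6,(380,170));print(unproj('top',k,.075))
B=np.array([[.064,.02],[.064,-.02],[-.064,-.02],[-.064,.02]])
print(fit(B,[(range(4),'top',k)],.075,[.4,-.2,0]))
E
```

```text
(array([ 0.52673958, -0.29700384, -0.00664361]), array([-0.48166805, -0.46923314,  0.186241  ,  0.02573493,  0.74300301,
        0.38183099, -0.44979371,  0.0225116 ]))
[[ 0.61154619 -0.371487    0.076     ]
 [ 0.43633211 -0.37847406  0.076     ]
 [ 0.43606653 -0.24265095  0.076     ]
 [ 0.61520571 -0.25576695  0.076     ]]
[[ 0.61766491 -0.26539209  0.076     ]
 [ 0.61823856 -0.38260401  0.076     ]
 [ 0.43517628 -0.3799523   0.076     ]
 [ 0.43502487 -0.26409523  0.076     ]]
(array([0.70120261, 0.02723804, 0.15401227]), array([ 0.05024243, -0.06376325,  0.02232251, -0.58225892,  0.39208571,
        0.21004609, -0.45721016,  0.39065182]))
bottle top [[ 0.69054629 -0.23549694  0.068     ]]
bottle low [[ 0.67970721 -0.23606428  0.01      ]]
cent [[ 0.45987223 -0.0118202   0.075     ]]
tape [[0.63838379 0.29711218 0.019     ]]
[[ 0.59026383 -0.27883325  0.075     ]
 [ 0.5904325  -0.317593    0.075     ]
 [ 0.46329337 -0.3149831   0.075     ]
 [ 0.46410447 -0.2756389   0.075     ]]
(array([ 0.52704973, -0.29676235, -0.02196008]), array([-0.25759212, -0.44016755,  0.20568203, -0.0581023 ,  0.14784425,
        0.25169706, -0.09519379,  0.22602774]))
```

```bash
cat >> h.py <<'E'
def Rd(psi,lean=0):
    """tool down, tool x along yaw psi; lean (rad) = block pitch about its y axis (positive: +x end down)"""
    c,s=np.cos(psi),np.sin(psi)
    return R.from_euler('z',psi)*R.from_euler('y',lean)*R.from_euler('x',np.pi)
def plan(pos=None,rot=None):
    s=get_state();Rc=R.from_rotvec(s['tcp_rot']);p=np.array(s['eef_pos'])
    print('t %.2f pos %s F %s op %.4f'%(s['clock'],np.round(p,4),np.round(s['contact_force'],2),s['opening']))
    if pos is not None:
        d=Rc.inv().apply(np.array(pos)-p)/.025
        n=int(np.ceil(abs(d).max())); print('shift total',np.round(d,3),'rows',n,'each',np.round(d/max(n,1),3))
    if rot is not None:
        d=np.degrees((Rc.inv()*rot).as_rotvec())/4
        n=int(np.ceil(abs(d).max())); print('turn total',np.round(d,3),'rows',n,'each',np.round(d/max(n,1),3))
CASE=np.array([.527,-.297]);PSI=-.012
def cw(x,y,z):
    c,s=np.cos(PSI),np.sin(PSI);return [CASE[0]+c*x-s*y,CASE[1]+s*x+c*y,z]
E
python3 - <<'E'
from h import *
plan(cw(-.05,0,.12),Rd(PSI))
print([unproj('top',[(300,72)],z).round(3).tolist() for z in (.2,.4,.5)])
E
```

```text
t 0.10 pos [ 0.1612 -0.6032  0.2217] F [0.16 0.33 0.05] op 0.0871
shift total [15.37  -8.591  4.089] rows 16 each [ 0.961 -0.537  0.256]
turn total [-2.700e-02 -1.000e-03  3.908e+00] rows 4 each [-0.007 -0.     0.977]
[[[0.873, 0.028, 0.2]], [[0.772, 0.02, 0.4]], [[0.722, 0.016, 0.5]]]
```

>>> {"api": "step_arm", "payload": {
  "rows": [
    [[0.96,-0.537,0.25],[0,0,0]],
    [[0.96,-0.537,0.25],[0,0,0]],
    [[0.96,-0.537,0.25],[0,0,0]],
    [[0.96,-0.537,0.25],[0,0,0]],
    [[0.96,-0.537,0.25],[0,0,0]],
    [[0.96,-0.537,0.25],[0,0,0]],
    [[0.96,-0.537,0.25],[0,0,0]],
    [[0.96,-0.537,0.25],[0,0,0]],
    [[0.96,-0.537,0.25],[0,0,0]],
    [[0.96,-0.537,0.25],[0,0,0]],
    [[0.96,-0.537,0.25],[0,0,0]],
    [[0.96,-0.537,0.25],[0,0,0]],
    [[0.96,-0.537,0.25],[0,0,0]],
    [[0.96,-0.537,0.25],[0,0,0]],
    [[0.96,-0.537,0.25],[0,0,0]],
    [[0.96,-0.537,0.25],[0,0,0]],
    [[0,0,0],[0,0,0.98]],
    [[0,0,0],[0,0,0.98]],
    [[0,0,0],[0,0,0.98]],
    [[0,0,0],[0,0,0.98]]
  ],
  "claw": -1
}}

```text
clock: 1.77
eef_pos: [0.4768, -0.2967, 0.122]
tcp_rot: [-3.141, 0.024, 0.001]
contact_force: [0.5, 0.1, 1.1]
opening: 0.0003
```

```bash
python3 - <<'E'
from h import *
plan(cw(-.05,0,.079),Rd(PSI))
im=grab_frame('scene');crop('s',im,210,60,230,170,3.4,'pics/s1.png')
im=grab_frame('top');crop('s',im,380,130,130,130,4.6,'pics/t1.png')
def tri(a,b):
    f=lambda x:np.r_[(proj('scene',x)-a).ravel(),(proj('top',x)-b).ravel()]
    r=least_squares(f,[.8,0,.3]);return r.x,r.fun
print(tri([38,152],[120,72]))
E
```

```text
t 1.77 pos [ 0.4768 -0.2967  0.122 ] F [0.45 0.1  1.06] op 0.0003
shift total [ 0.009 -0.01   1.722] rows 2 each [ 0.004 -0.005  0.861]
turn total [-0.01   0.012 -0.048] rows 1 each [-0.01   0.012 -0.048]
(array([0.84006307, 0.43966348, 0.30790647]), array([ 11.72846922,   6.04220092, -11.58844202, -11.42576878]))
```

View pics/s1.png

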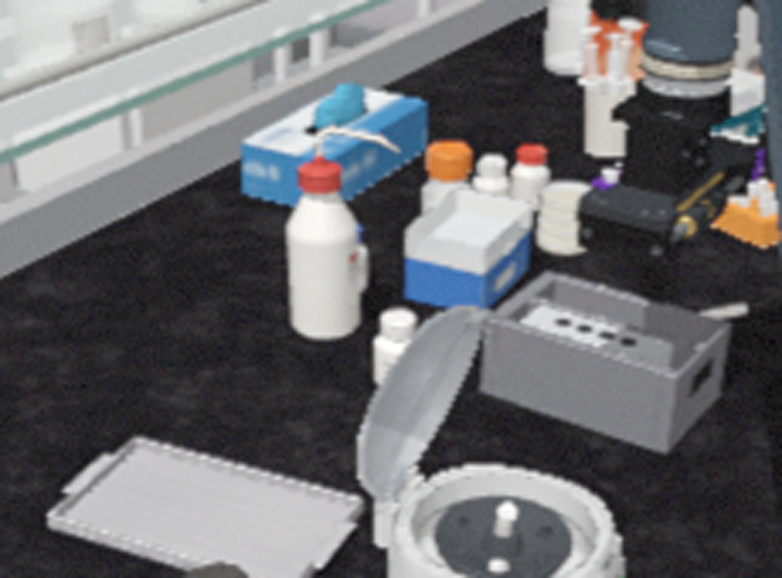

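View pics/t1.png

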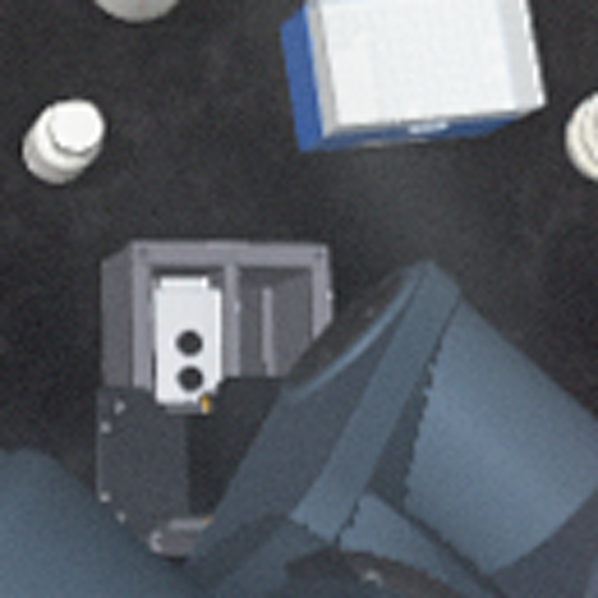

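>>> {"api": "step_arm", "payload": {
  "rows": [
    [[0,0,0.8],[0,0,0]],
    [[0,0,0.8],[0,0,0]],
    [[0,0,0],[0,0,0]],
    [[0,0,0],[0,0,0]]
  ]
}}

```text
clock: 2.2
eef_pos: [0.476, -0.2967, 0.0817]
tcp_rot: [-3.139, 0.019, 0.004]
contact_force: [-0.3, 0.0, 0.4]
opening: 0.0005
```

>>> {"api": "step_arm", "payload": {
  "rows": [
    [[0,0,0.1],[0,0,0]],
    [[0,0,0.1],[0,0,0]],
    [[0,0,0],[0,0,0]]
  ]
}}

```text
clock: 2.45
eef_pos: [0.4771, -0.2976, 0.078]
tcp_rot: [3.141, -0.02, 0.001]
contact_force: [-0.2, 0.7, 0.1]
opening: 0.0005
```

>>> {"api": "step_arm", "payload": {
  "rows": [
    [[0,0,0.08],[0,0,0]],
    [[0,0,0.06],[0,0,0]],
    [[0,0,0],[0,0,0]]
  ]
}}

```text
clock: 2.7
eef_pos: [0.4771, -0.2977, 0.0752]
tcp_rot: [3.141, -0.02, 0.001]
contact_force: [-1.8, 0.8, 7.0]
opening: 0.0003
```

>>> {"api": "step_arm", "payload": {
  "rows": [
    [[0,0,0.04],[0,0,0]],
    [[0,0,0],[0,0,0]]
  ]
}}

```text
clock: 2.87
eef_pos: [0.4769, -0.2977, 0.0749]
tcp_rot: [3.14, -0.02, 0.001]
contact_force: [-2.3, 1.1, 12.2]
opening: 0.0002
```

>>> {"api": "step_arm", "payload": {
  "rows": [
    [[0,0,-0.8],[0,0,0]],
    [[1,0.04,0],[0,0,0]],
    [[1,0.04,0],[0,0,0]],
    [[1,0,0],[0,0,0]],
    [[1,0,0],[0,0,0]],
    [[0,0,0.5],[0,0,0]],
    [[0,0,0.2],[0,0,0]],
    [[0,0,0],[0,0,0]],
    [[0,0,0],[0,0,0]]
  ]
}}

```text
clock: 3.62
eef_pos: [0.575, -0.2998, 0.0746]
tcp_rot: [-3.139, 0.021, 0.005]
contact_force: [0.1, 0.3, 0.5]
opening: 0.0005
```

>>> {"api": "step_arm", "payload": {
  "rows": [
    [[0,0,0.1],[0,0,0]],
    [[0,0,0.06],[0,0,0]],
    [[0,0,0],[0,0,0]]
  ]
}}

```text
clock: 3.87
eef_pos: [0.5763, -0.3007, 0.0716]
tcp_rot: [-3.141, 0.021, 0.0]
contact_force: [0.2, -0.2, 0.3]
opening: 0.0005
```

>>> {"api": "step_arm", "payload": {
  "rows": [
    [[0,-0.06,0.1],[0,0,0]],
    [[0,-0.05,0.1],[0,0,0]],
    [[0,0,0.1],[0,0,0]],
    [[0,0,0],[0,0,0]]
  ]
}}

```text
clock: 4.2
eef_pos: [0.5764, -0.2974, 0.0634]
tcp_rot: [-3.141, 0.02, 0.002]
contact_force: [-0.2, 0.3, -1.1]
opening: 0.0004
```

>>> {"api": "step_arm", "payload": {
  "rows": [
    [[0,0,0.1],[0,0,0]],
    [[0,0,0.1],[0,0,0]],
    [[0,0,0],[0,0,0]]
  ]
}}

```text
clock: 4.45
eef_pos: [0.5774, -0.2982, 0.0603]
tcp_rot: [3.141, -0.02, 0.002]
contact_force: [0.0, 1.2, 5.8]
opening: 0.0004
```

>>> {"api": "step_arm", "payload": {
  "rows": [
    [[0,0,0],[0,0,0]],
    [[0,0,0],[0,0,0]]
  ]
}}

```text
clock: 4.62
eef_pos: [0.5774, -0.2982, 0.0603]
tcp_rot: [3.141, -0.02, 0.002]
contact_force: [0.4, 0.6, 5.8]
opening: 0.0004
```

```bash
python3 - <<'E'
from h import *
im=grab_frame('scene');crop('s',im,310,80,130,110,6,'pics/s2.png')
im=grab_frame('top');crop('s',im,380,130,130,130,4.6,'pics/t2.png')
plan()
E
```

```text
t 4.72 pos [ 0.5774 -0.2982  0.0603] F [0.67 0.58 6.59] op 0.0007
```

View pics/s2.png

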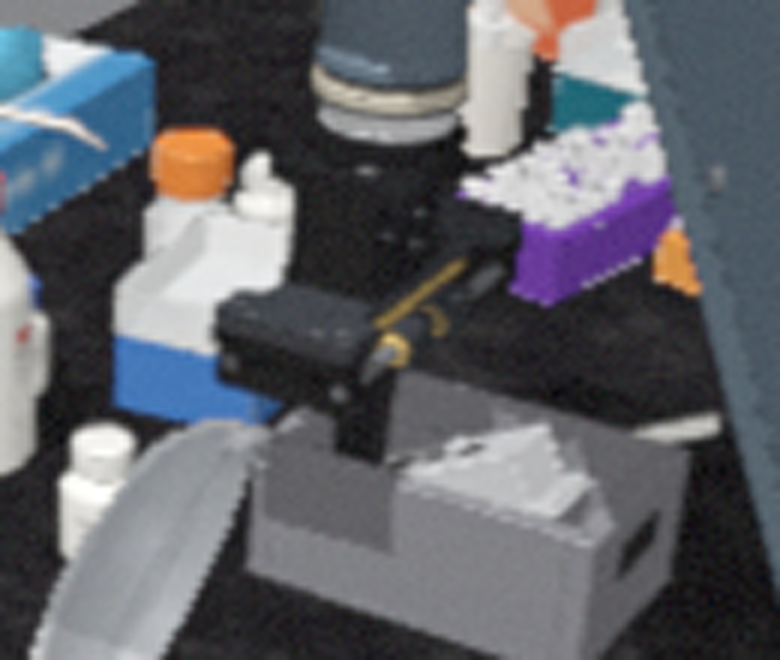

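View pics/t2.png

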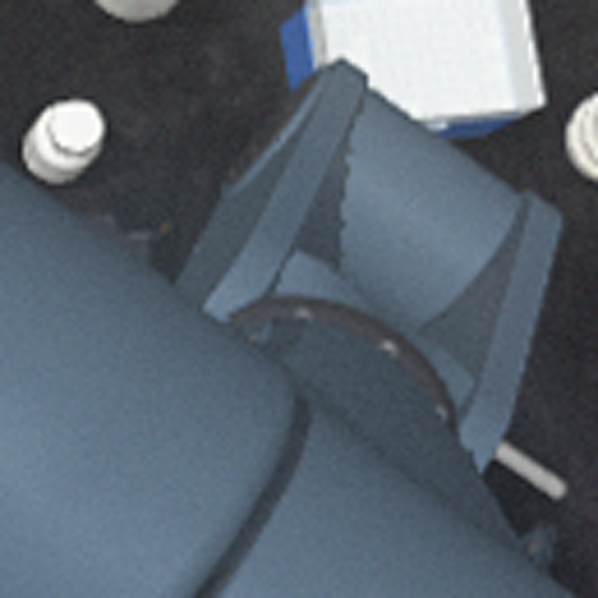

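>>> {"api": "step_arm", "payload": {
  "rows": [
    [[0,0,-0.4],[0,0,0]],
    [[0,0,-1],[0,0,0]],
    [[0,0,-1],[0,0,0]],
    [[0,0,-1],[0,0,0]],
    [[-1,0,-1],[0,0,0]],
    [[-1,0,0],[0,0,0]],
    [[-1,0,0],[0,0,0]],
    [[-1,0,0],[0,0,0]]
  ],
  "claw": 1
}}

```text
clock: 5.38
eef_pos: [0.476, -0.2964, 0.1701]
tcp_rot: [3.14, -0.019, 0.002]
contact_force: [0.0, -0.6, 0.1]
opening: 0.0459
```

```bash
python3 - <<'E'
from h import *
im=grab_frame('scene');crop('s',im,310,80,130,110,6,'pics/s3.png')
im=grab_frame('top');crop('s',im,380,130,130,130,4.6,'pics/t3.png')
plan()
E
```

```text
t 5.48 pos [ 0.4729 -0.2951  0.1692] F [0.32 0.09 0.66] op 0.0538
```

View pics/s3.png

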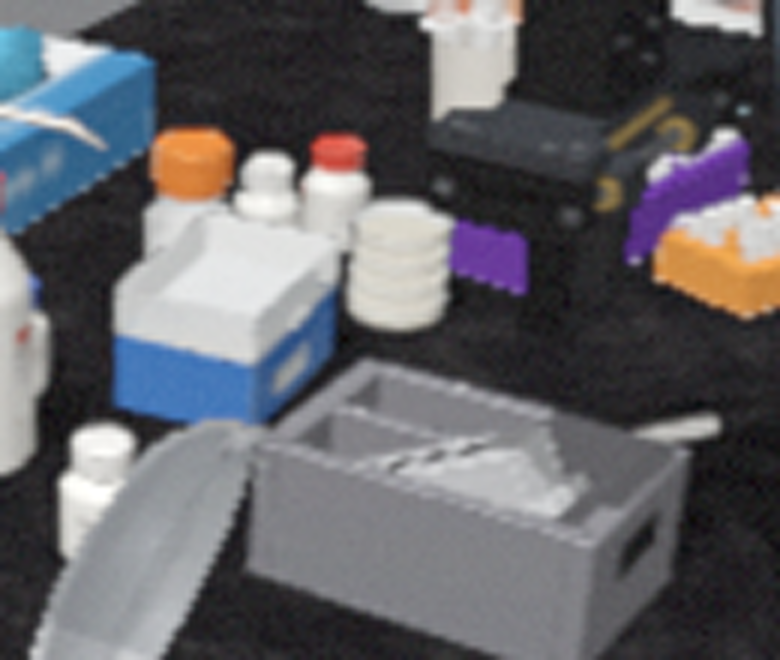

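View pics/t3.png

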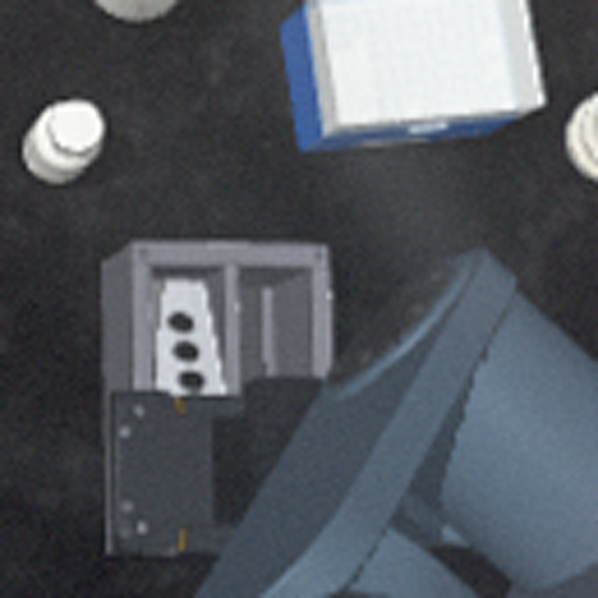

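```bash
cat >> h.py <<'E'
def blockpts(th,slide=0,hx=.004,dy=0):
    """corner points in world; tilt th about ridge edge hx, +x end down; slide along block x"""
    c,s=np.cos(th),np.sin(th);out=[]
    for X,Z,Y in [(a*h,z,y) for a,z0,z1 in((.064,.008,.036),(.075,0,.008)) for h in(-1,1) for z in(z0,z1) for y in(-.02,.02)]:
        d=X-hx+slide
        out.append(cw(hx+d*c+Z*s,Y+dy,.039-d*s+Z*c))
    return np.array(out)
EDG=[(0,1),(2,3),(0,2),(1,3),(4,5),(6,7),(4,6),(5,7),(2,6),(3,7),(0,4),(1,5)]
EDG=EDG+[(a+8,b+8) for a,b in EDG]
def overlay(png_im,n,pts,x0,y0,f,name,w,h):
    im=cv2.resize(png_im[y0:y0+h,x0:x0+w,::-1],None,fx=f,fy=f,interpolation=cv2.INTER_CUBIC)
    p=((proj(n,pts)-[x0,y0]+.5)*f-.5)
    for a,b in EDG: cv2.line(im,tuple(np.int32(p[a].round())),tuple(np.int32(p[b].round())),(0,0,255),1,cv2.LINE_AA)
    return im
E
python3 - <<'E'
from h import *
im=cv2.imread('pics/s3.png')
x0,y0,f=310,80,6
outs=[im[340:560,300:640]]
for th in (22,25,28):
    o=im.copy();p=(proj('scene',blockpts(np.radians(th)))-[x0,y0]+.5)*f-.5
    for a,b in EDG[:12]: cv2.line(o,tuple(np.int32(p[a].round())),tuple(np.int32(p[b].round())),(0,0,255),1,cv2.LINE_AA)
    q=np.array([cw(a,b,.076) for a,b in((-.092,.0335),(.092,.0335),(.092,-.0855),(-.092,-.0855))]);q=(proj('scene',q)-[x0,y0]+.5)*f-.5
    cv2.polylines(o,[np.int32(q.round())],True,(0,255,0),1,cv2.LINE_AA)
    outs.append(o[340:560,300:640])
m=np.vstack([np.hstack(outs[:2]),np.hstack(outs[2:])])
cv2.imwrite('pics/ov.png',m)
E
```

```text
(no output)
```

View pics/ov.png

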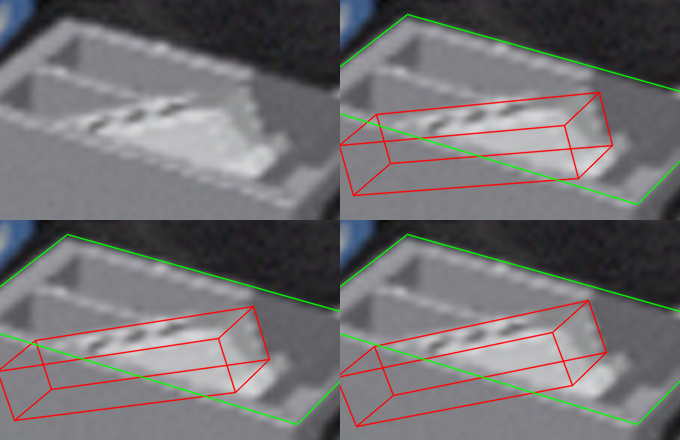

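```bash
python3 - <<'E'
from h import *
plan(cw(-.15,0,.20),Rd(PSI,np.radians(27)))
E
```

```text
t 5.48 pos [ 0.4729 -0.2951  0.1692] F [0.32 0.09 0.66] op 0.0538
shift total [-3.839  0.056 -1.218] rows 4 each [-0.96   0.014 -0.304]
turn total [-0.047 -6.693 -0.028] rows 7 each [-0.007 -0.956 -0.004]
```

>>> {"api": "step_arm", "payload": {
  "rows": [
    [[-0.96,0,-0.3],[0,0,0]],
    [[-0.96,0,-0.3],[0,0,0]],
    [[-0.96,0,-0.3],[0,0,0]],
    [[-0.96,0,-0.3],[0,0,0]],
    [[0,0,0],[0,-0.95,0]],
    [[0,0,0],[0,-0.95,0]],
    [[0,0,0],[0,-0.95,0]],
    [[0,0,0],[0,-0.95,0]],
    [[0,0,0],[0,-0.95,0]],
    [[0,0,0],[0,-0.95,0]],
    [[0,0,0],[0,-0.95,0]]
  ]
}}

```text
clock: 6.4
eef_pos: [0.382, -0.2957, 0.1994]
tcp_rot: [-3.055, 0.02, 0.725]
contact_force: [-0.5, -0.5, 0.1]
opening: 0.087
```

```bash
python3 - <<'E'
from h import *
im=grab_frame('top');np.save('t4.npy',im);crop('s',im,380,150,110,110,7,'pics/t4.png')
im=grab_frame('scene');np.save('s4.npy',im);crop('s',im,360,130,80,60,10,'pics/s4.png')
plan(None,Rd(PSI,np.radians(27)))
E
```

```text
t 6.50 pos [ 0.383  -0.2955  0.1979] F [-0.44 -0.19 -0.52] op 0.0870
turn total [ 0.007 -0.107  0.016] rows 1 each [ 0.007 -0.107  0.016]
```

View pics/t4.png

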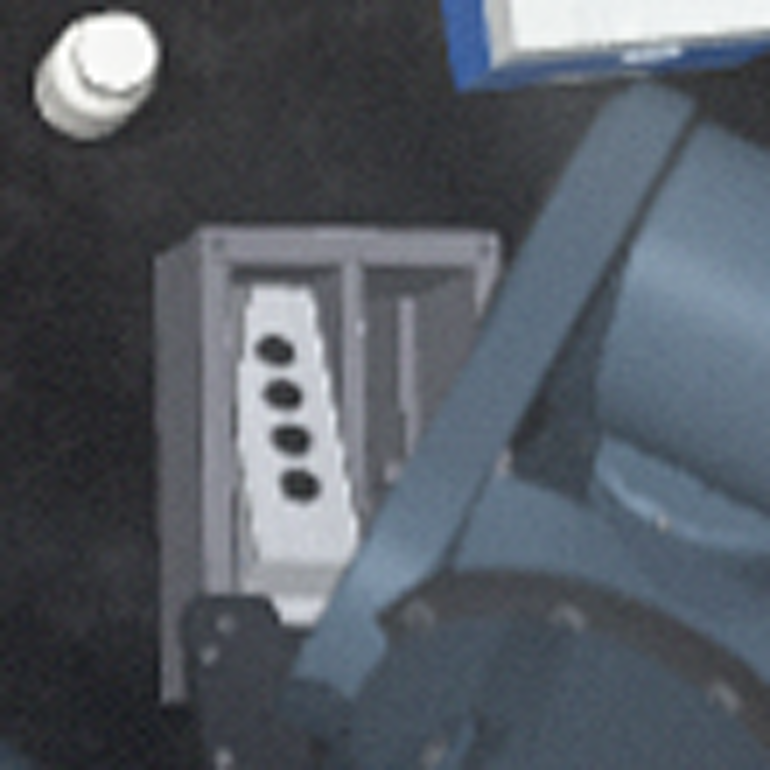

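View pics/s4.png

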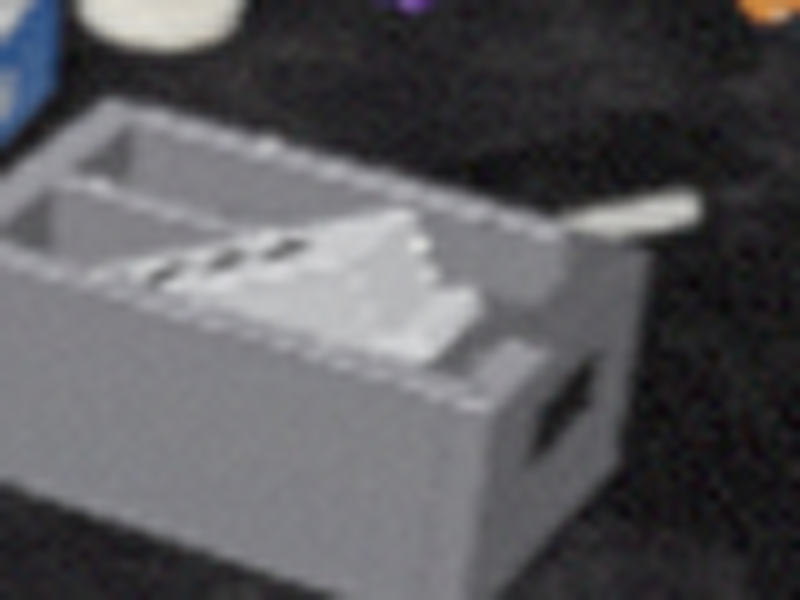

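```bash
python3 - <<'E'
from h import *
def uc(p,s,o): return np.array(o)+(np.array(p)+.5)/s-.5
t=uc([(258,566),(355,558),(248,288),(312,290)],7,(380,150))
s=uc([(405,213),(348,260)],10,(360,130))
def pts(x):
    th,sl,dy,dyaw=x;c,sn=np.cos(th),np.sin(th)
    o=[]
    for X,Y in((-.064,.02),(-.064,-.02),(.064,.02),(.064,-.02)):
        d=X-.004+sl; a=.004+d*c+.036*sn
        o.append(cw(a,Y+dy+a*dyaw,.039-d*sn+.036*c))
    return np.array(o)
def f(x):
    P=pts(x);return np.r_[(proj('top',P)-t).ravel(),(proj('scene',P[[1,0]])-s).ravel()*0.7]
r=least_squares(f,[.45,0,0,0]);print(r.x,np.degrees(r.x[0]),r.fun.round(2));print(pts(r.x).round(4))
g=lambda x:f(np.r_[x,0,0,0][[0,1,2,3]]) if 0 else f(x)[:8]
r=least_squares(g,[.45,0,0,0]);print('top only',r.x,np.degrees(r.x[0]),r.fun.round(2));print(pts(r.x).round(4))
# direct triangulation raised corners
for i,(a,b) in enumerate(((t[0],s[1]),(t[1],s[0]))):
    q=least_squares(lambda X:np.r_[(proj('top',X)-a).ravel(),(proj('scene',X)-b).ravel()],[.5,-.3,.1]);print(q.x.round(4),q.fun.round(2))
# case near corner
print(proj('scene',[cw(-.092,.0335,.076),cw(-.092,-.0855,.076)]), uc([(490,405),(650,250)],10,(360,130)))
print(proj('top',[cw(.092,.0335,.076),cw(.092,-.0855,.076)]), uc([(203,228),(500,232)],7,(380,150)))
E
```

```text
[ 4.83394507e-01 -3.19498391e-04 -5.16668800e-04 -8.97335069e-02] 27.69646507367189 [-0.87 -0.76  0.54  0.6  -2.51 -0.18  2.52 -0.23  0.39 -0.54  0.25 -0.1 ]
[[ 0.4875 -0.2735  0.1026]
 [ 0.487  -0.3135  0.1026]
 [ 0.6007 -0.285   0.0431]
 [ 0.6002 -0.325   0.0431]]
top only [ 0.49022333 -0.00097348 -0.00071028 -0.08807272] 28.087727847473488 [-0.71 -0.72  0.71  0.64 -2.51  0.02  2.52 -0.03]
[[ 0.4874 -0.2737  0.1032]
 [ 0.4869 -0.3137  0.1032]
 [ 0.6002 -0.285   0.043 ]
 [ 0.5997 -0.325   0.043 ]]
[ 0.4872 -0.2754  0.1012] [-0.25 -0.6   0.71  0.05]
[ 0.4886 -0.3131  0.0998] [ 0.03  0.08 -0.1  -0.01]
[[409.14570487 170.2680688 ]
 [425.16299346 153.88626778]] [[408.55 170.05]
 [424.55 154.55]]
[[407.94197025 181.79141306]
 [451.28272507 182.51597634]] [[408.57142857 182.14285714]
 [451.         182.71428571]]
```

```bash
python3 - <<'E'
from h import *
plan(cw(-.011,.001,.135),Rd(PSI,np.radians(27.5)))
E
```

```text
t 6.50 pos [ 0.383  -0.2955  0.1979] F [-0.44 -0.19 -0.52] op 0.0870
shift total [ 5.883 -0.041 -0.128] rows 6 each [ 0.981 -0.007 -0.021]
turn total [ 0.007 -0.232  0.016] rows 1 each [ 0.007 -0.232  0.016]
```

>>> {"api": "step_arm", "payload": {
  "rows": [
    [[0.98,0,-0.02],[0,-0.04,0]],
    [[0.98,0,-0.02],[0,-0.04,0]],
    [[0.98,0,-0.02],[0,-0.04,0]],
    [[0.98,0,-0.02],[0,-0.04,0]],
    [[0.98,0,-0.02],[0,-0.04,0]],
    [[0.98,0,-0.02],[0,-0.04,0]],
    [[0,0,0],[0,0,0]],
    [[0,0,0],[0,0,0]]
  ],
  "claw": 1
}}

```text
clock: 7.17
eef_pos: [0.5135, -0.2968, 0.1342]
tcp_rot: [-3.048, 0.018, 0.747]
contact_force: [-0.7, -1.0, 0.4]
opening: 0.0872
```

```bash
python3 - <<'E'
from h import *
plan(cw(-.039,.001,.0825),Rd(PSI,np.radians(27.5)))
E
```

```text
t 7.17 pos [ 0.5135 -0.2968  0.1342] F [-0.75 -0.99  0.44] op 0.0872
shift total [ 0.054 -0.036  2.305] rows 3 each [ 0.018 -0.012  0.768]
turn total [-0.009  0.015  0.005] rows 1 each [-0.009  0.015  0.005]
```

>>> {"api": "step_arm", "payload": {
  "rows": [
    [[0.02,-0.02,0.7],[0,0,0]],
    [[0.02,-0.02,0.7],[0,0,0]],
    [[0,0,0.5],[0,0,0]],
    [[0,0,0.2],[0,0,0]],
    [[0,0,0],[0,0,0]],
    [[0,0,0],[0,0,0]]
  ]
}}

```text
clock: 7.67
eef_pos: [0.4897, -0.2962, 0.0889]
tcp_rot: [-3.049, 0.021, 0.746]
contact_force: [-0.3, -0.3, 0.4]
opening: 0.0869
```

```bash
python3 - <<'E'
from h import *
plan(cw(-.039,.001,.082),Rd(PSI,np.radians(27.5)))
im=grab_frame('scene');np.save('s5.npy',im);crop('s',im,350,110,90,70,8,'pics/s5.png')
E
```

```text
t 7.67 pos [ 0.4897 -0.2962  0.0889] F [-0.29 -0.33  0.35] op 0.0869
shift total [ 0.069 -0.024  0.275] rows 1 each [ 0.069 -0.024  0.275]
turn total [-0.004  0.001 -0.023] rows 1 each [-0.004  0.001 -0.023]
```

View pics/s5.png

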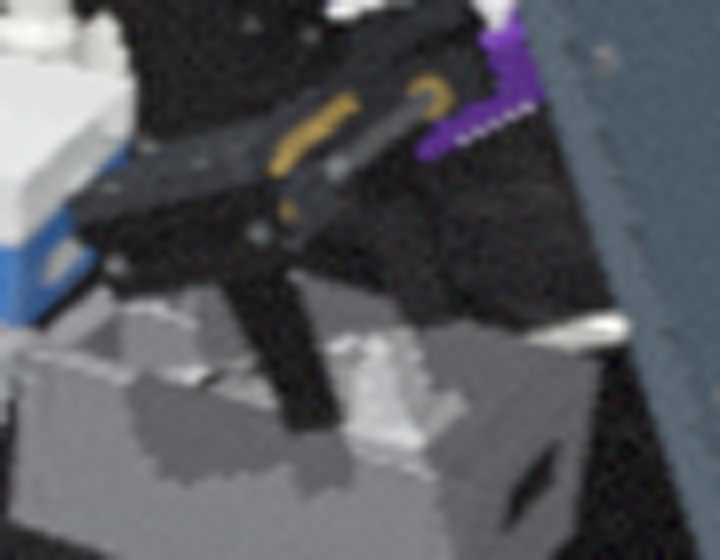

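>>> {"api": "step_arm", "payload": {
  "rows": [
    [[0.07,0,0.14],[0,0,0]],
    [[0,0,0.12],[0,0,0]],
    [[0,0,0],[0,0,0]]
  ]
}}

```text
clock: 7.97
eef_pos: [0.4881, -0.2955, 0.0812]
tcp_rot: [-3.048, 0.019, 0.748]
contact_force: [-0.7, -0.0, 0.4]
opening: 0.0869
```

>>> {"api": "step_arm", "payload": {
  "rows": [
    [[0,0,0],[0,0,0]],
    [[0,0,0],[0,0,0]],
    [[0,0,0],[0,0,0]],
    [[0,0,0],[0,0,0]],
    [[0,0,0],[0,0,0]],
    [[0,0,0],[0,0,0]],
    [[0,0,0],[0,0,0]],
    [[0,0,0],[0,0,0]],
    [[0,0,0],[0,0,0]],
    [[0,0,0],[0,0,0]]
  ],
  "claw": -1
}}

```text
clock: 8.8
eef_pos: [0.4884, -0.2957, 0.0814]
tcp_rot: [-3.048, 0.02, 0.747]
contact_force: [0.3, -0.0, -0.3]
opening: 0.0396
```

>>> {"api": "step_arm", "payload": {
  "rows": [
    [[-0.15,0,-0.15],[0,0,0]],
    [[-0.2,0,-0.3],[0,0,0]],
    [[-0.23,0,-0.44],[0,0,0]],
    [[-0.23,0,-0.44],[0,0,0]],
    [[-0.23,0,-0.44],[0,0,0]],
    [[0,0,0],[0,0,0]]
  ]
}}

```text
clock: 9.3
eef_pos: [0.4874, -0.2969, 0.1363]
tcp_rot: [3.052, -0.021, -0.74]
contact_force: [0.0, -0.5, -1.0]
opening: 0.0396
```

```bash
python3 - <<'E'
from h import *
plan()
im=grab_frame('scene');np.save('s6.npy',im);crop('s',im,340,90,110,90,7,'pics/s6.png')
E
```

```text
t 9.30 pos [ 0.4874 -0.2969  0.1363] F [ 0.03 -0.54 -1.04] op 0.0396
```

View pics/s6.png

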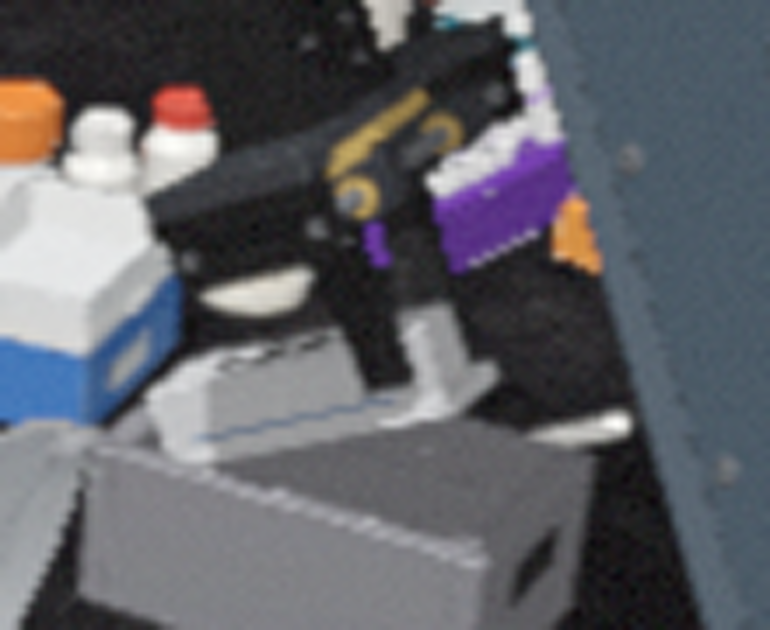

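>>> {"api": "step_arm", "payload": {
  "rows": [
    [[-0.46,0,-0.88],[0,0,0]],
    [[-0.46,0,-0.88],[0,0,0]],
    [[-0.46,0,-0.88],[0,0,0]],
    [[-0.46,0,-0.88],[0,0,0]],
    [[0,0,0],[0,0.6,0]],
    [[0,0,0],[0,0.8,0]],
    [[0,0,0],[0,0.8,0]],
    [[0,0,0],[0,0.8,0]],
    [[0,0,0],[0,0.8,0]],
    [[0,0,0],[0,0.8,0]],
    [[0,0,0],[0,0.8,0]],
    [[0,0,0],[0,0.8,0]],
    [[0,0,0],[0,0.6,0]],
    [[0,0,-0.8],[0,0,0]],
    [[0,0,-0.8],[0,0,0]],
    [[0,0,-0.6],[0,0,0]],
    [[0,0,0],[0,0,0]]
  ]
}}

```text
clock: 10.77
eef_pos: [0.4871, -0.2968, 0.2901]
tcp_rot: [3.137, -0.02, -0.003]
contact_force: [0.0, -0.4, -1.2]
opening: 0.0399
```

```bash
python3 - <<'E'
from h import *
s=get_state();print(np.round(s['q'],4).tolist(),s['tcp_rot'])
plan([0.6575,.0203,.285],Rd(.154))
im=grab_frame('scene');np.save('s7.npy',im);crop('s',im,200,0,300,250,2.6,'pics/s7.png')
im=grab_frame('top');np.save('t7.npy',im);crop('s',im,300,60,200,200,3,'pics/t7.png')
E
```

```text
[-0.7407, 0.381, 1.489, -0.0046, 1.2703, 0.8444] [ 3.13735893e+00 -2.02737032e-02 -3.13364075e-03]
t 10.77 pos [ 0.4871 -0.2968  0.2901] F [ 0.03 -0.38 -1.2 ] op 0.0399
shift total [  6.654 -12.771   0.137] rows 13 each [ 0.512 -0.982  0.011]
turn total [ 0.057  0.033 -2.391] rows 3 each [ 0.019  0.011 -0.797]
```

View pics/s7.png

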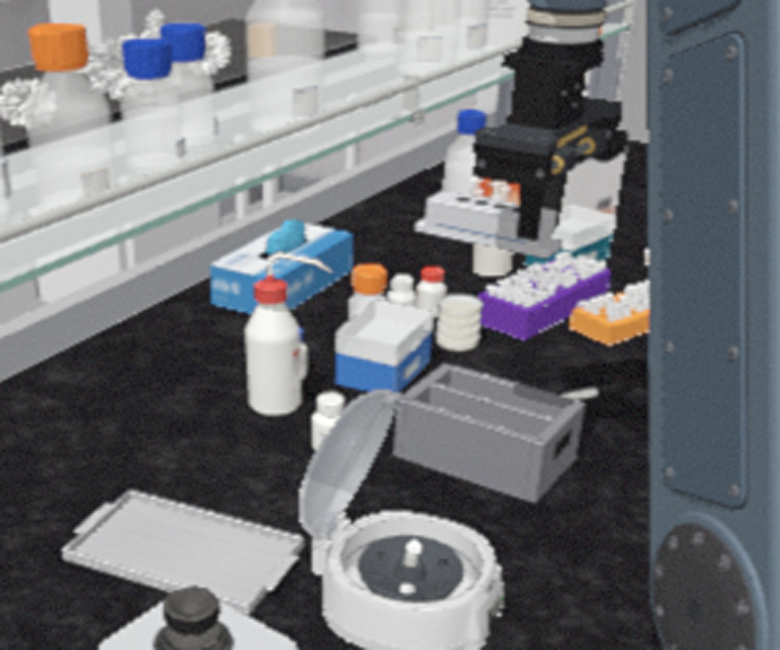

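View pics/t7.png

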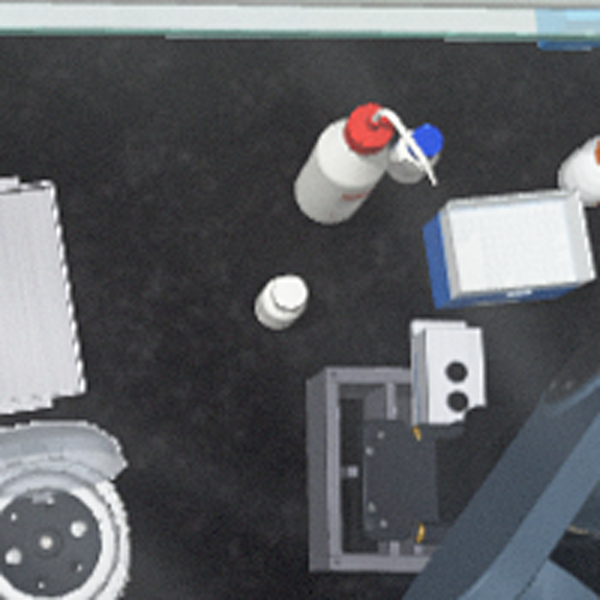

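```bash
python3 - <<'E'
from h import *
for z in (.2,.25,.3,.35,.4,.45):
    P=unproj('top',[(250,73),(500,70)],z); q=proj('scene',P)
    print(z,P.round(3).tolist(),q.round(1).tolist(),'line v at u',[round(99-(u-200)*84/238,1) for u in q[:,0]])
E
```

```text
0.2 [[0.869, 0.152, 0.2], [0.884, -0.476, 0.2]] [[180.4, 147.1], [318.0, 78.7]] line v at u [np.float64(105.9), np.float64(57.3)]
0.25 [[0.844, 0.143, 0.25], [0.858, -0.449, 0.25]] [[186.7, 129.1], [320.1, 67.4]] line v at u [np.float64(103.7), np.float64(56.6)]
0.3 [[0.819, 0.134, 0.3], [0.832, -0.423, 0.3]] [[193.4, 109.9], [322.4, 55.1]] line v at u [np.float64(101.3), np.float64(55.8)]
0.35 [[0.794, 0.125, 0.35], [0.806, -0.396, 0.35]] [[200.7, 89.2], [325.0, 41.6]] line v at u [np.float64(98.8), np.float64(54.9)]
0.4 [[0.769, 0.116, 0.4], [0.781, -0.37, 0.4]] [[208.5, 66.9], [327.7, 26.8]] line v at u [np.float64(96.0), np.float64(53.9)]
0.45 [[0.744, 0.107, 0.45], [0.755, -0.343, 0.45]] [[217.0, 42.8], [330.8, 10.5]] line v at u [np.float64(93.0), np.float64(52.8)]
```

>>> {"api": "step_arm", "payload": {
  "rows": [
    [[0.2,-0.4,0],[0,0,0]],
    [[0.42,-0.8,0.01],[0,0,0]],
    [[0.42,-0.8,0.01],[0,0,0]],
    [[0.42,-0.8,0.01],[0,0,0]],
    [[0.42,-0.8,0.01],[0,0,0]],
    [[0.42,-0.8,0.01],[0,0,0]],
    [[0.42,-0.8,0.01],[0,0,0]],
    [[0.42,-0.8,0.01],[0,0,0]],
    [[0.42,-0.8,0.01],[0,0,0]],
    [[0.42,-0.8,0.01],[0,0,0]],
    [[0.42,-0.8,0.01],[0,0,0]],
    [[0.42,-0.8,0.01],[0,0,0]],
    [[0.42,-0.8,0.01],[0,0,0]],
    [[0.42,-0.8,0],[0,0,0]],
    [[0.42,-0.8,0],[0,0,0]],
    [[0.42,-0.8,0],[0,0,0]],
    [[0.2,-0.4,0],[0,0,0]],
    [[0,0,0],[0,0,-0.8]],
    [[0,0,0],[0,0,-0.8]],
    [[0,0,0],[0,0,-0.8]]
  ]
}}

```text
clock: 12.53
eef_pos: [0.6566, 0.0231, 0.2811]
tcp_rot: [-3.131, -0.248, 0.016]
contact_force: [-0.0, 0.1, -1.1]
opening: 0.0395
```

```bash
python3 - <<'E'
from h import *
s=get_state();print(np.round(s['q'],4).tolist(),s['tcp_rot'])
plan([0.6575,.0203,.10],Rd(.154))
im=grab_frame('scene');np.save('s8.npy',im);crop('s',im,120,0,320,270,2.2,'pics/s8.png')
im=grab_frame('top');np.save('t8.npy',im);crop('s',im,240,60,200,200,3,'pics/t8.png')
E
```

```text
[-0.1342, 0.5226, 1.2692, -0.0011, 1.3598, 1.2784] [-3.13059967 -0.24848841  0.01570435]
t 12.53 pos [0.6566 0.0231 0.2811] F [-0.05  0.07 -1.1 ] op 0.0395
shift total [0.091 0.129 7.243] rows 8 each [0.011 0.016 0.905]
turn total [-0.027  0.142  0.063] rows 1 each [-0.027  0.142  0.063]
```

View pics/s8.png

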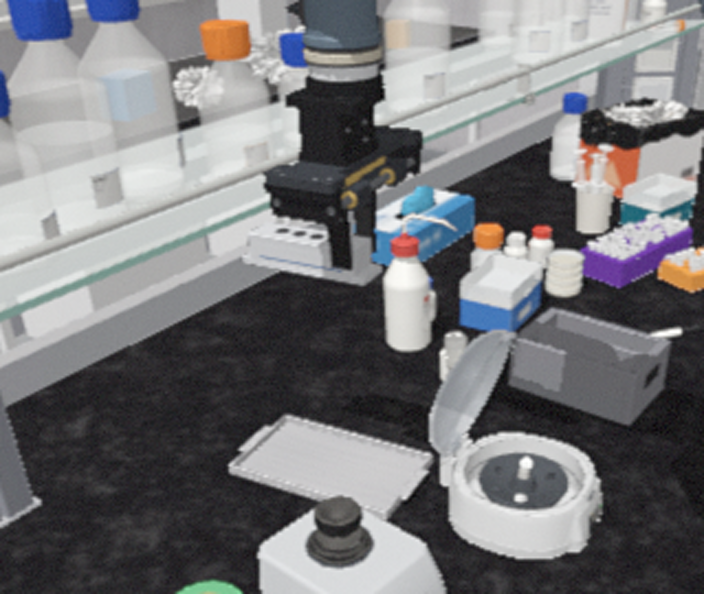

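View pics/t8.png

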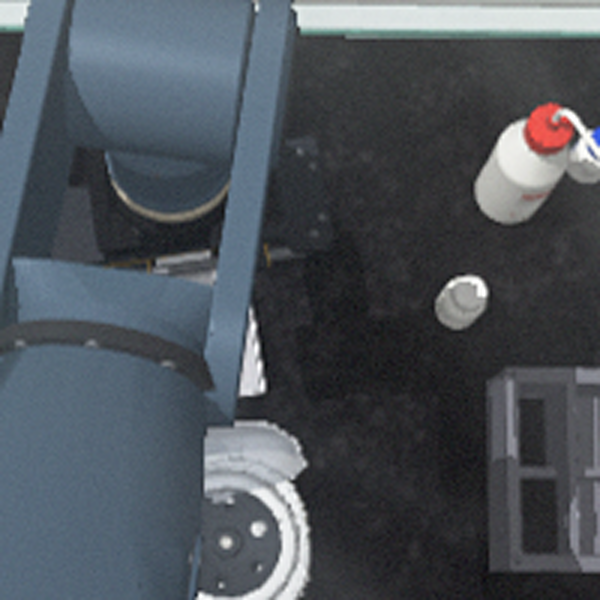

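```bash
python3 - <<'E'
from h import *
for z in (.28,.35,.4,.45,.5,.55): print(z,((proj('scene',[.657,.023,z])-[120,0])*2.2).round())
E
```

```text
0.28 [[354. 260.]]
0.35 [[350. 194.]]
0.4 [[348. 143.]]
0.45 [[345.  89.]]
0.5 [[342.  31.]]
0.55 [[339. -31.]]
```

>>> {"api": "step_arm", "payload": {
  "rows": [
    [[0,0,0.5],[-0.03,0.14,0.06]],
    [[0,0.03,0.8],[0,0,0]],
    [[0.1,0.03,0.8],[0,0,0]],
    [[0.1,0.03,0.8],[0,0,0]],
    [[0.1,0,0.8],[0,0,0]],
    [[0.1,0,0.8],[0,0,0]],
    [[0.05,0,0.8],[0,0,0]],
    [[0,0,0.5],[0,0,0]],
    [[0,0,0],[0,0,0]]
  ]
}}

```text
clock: 13.38
eef_pos: [0.6665, 0.0218, 0.1339]
tcp_rot: [-3.132, -0.234, 0.007]
contact_force: [-0.4, 0.3, -1.7]
opening: 0.0395
```

```bash
python3 - <<'E'
from h import *
s=get_state();print(np.round(s['q'],4).tolist(),s['tcp_rot'])
plan([0.6654,.0215,.03],Rd(.154))
im=grab_frame('scene');np.save('s9.npy',im);crop('s',im,190,20,200,220,2.7,'pics/s9.png')
E
```

```text
[-0.1345, 0.6853, 1.3931, -0.0001, 1.068, 1.2871] [-3.1319358  -0.23426225  0.00742667]
t 13.38 pos [0.6665 0.0218 0.1339] F [-0.43  0.26 -1.68] op 0.0395
shift total [-0.025  0.011  4.155] rows 5 each [-0.005  0.002  0.831]
turn total [-0.018  0.067 -0.067] rows 1 each [-0.018  0.067 -0.067]
```

View pics/s9.png

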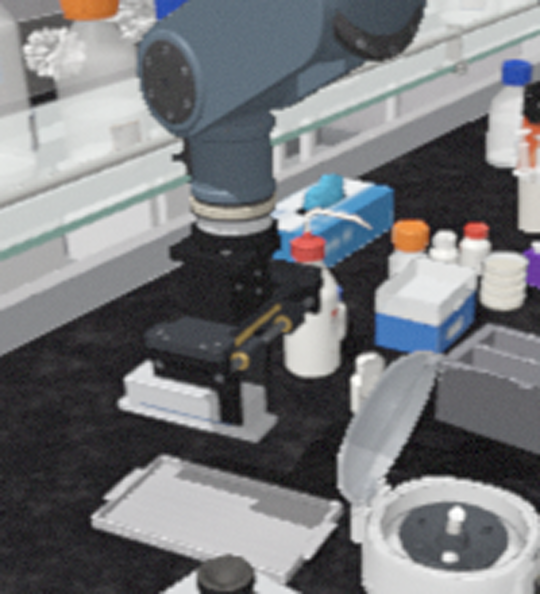

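>>> {"api": "step_arm", "payload": {
  "rows": [
    [[0,0,0.7],[-0.02,0.07,-0.06]],
    [[0,0,0.8],[0,0,0]],
    [[0,0,0.8],[0,0,0]],
    [[0,0,0.8],[0,0,0]],
    [[0,0,0.5],[0,0,0]],
    [[0,0,0.2],[0,0,0]],
    [[0,0,0],[0,0,0]],
    [[0,0,0],[0,0,0]]
  ]
}}

```text
clock: 14.1
eef_pos: [0.6711, 0.0214, 0.044]
tcp_rot: [3.13, 0.242, 0.016]
contact_force: [-0.1, -0.9, -1.6]
opening: 0.0394
```

```bash
python3 - <<'E'
from h import *
plan([0.6654,.0215,.021],Rd(.154))
im=grab_frame('scene');np.save('s10.npy',im);crop('s',im,210,100,150,150,4,'pics/s10.png')
E
```

```text
t 14.10 pos [0.6711 0.0214 0.044 ] F [-0.12 -0.89 -1.58] op 0.0394
shift total [-0.235 -0.043  0.918] rows 1 each [-0.235 -0.043  0.918]
turn total [ 0.043 -0.147  0.008] rows 1 each [ 0.043 -0.147  0.008]
```

View pics/s10.png

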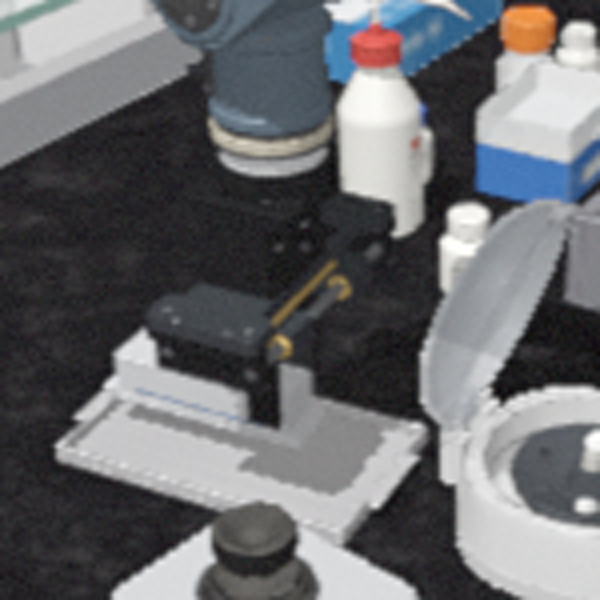

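>>> {"api": "step_arm", "payload": {
  "rows": [
    [[-0.15,-0.04,0.1],[0.04,-0.14,0]],
    [[-0.12,0,0.25],[0,0,0]],
    [[0,0,0.2],[0,0,0]],
    [[0,0,0],[0,0,0]],
    [[0,0,0],[0,0,0]]
  ]
}}

```text
clock: 14.57
eef_pos: [0.6628, 0.0215, 0.0286]
tcp_rot: [-3.132, -0.243, 0.004]
contact_force: [0.1, 0.0, -1.3]
opening: 0.0401
```

```bash
python3 - <<'E'
from h import *
plan([0.6654,.0215,.021],Rd(.154))
im=grab_frame('top');np.save('t11.npy',im);crop('s',im,250,90,120,120,5,'pics/t11.png')
E
```

```text
t 14.57 pos [0.6628 0.0215 0.0286] F [ 0.09  0.02 -1.28] op 0.0401
shift total [0.102 0.014 0.304] rows 1 each [0.102 0.014 0.304]
turn total [-0.01   0.036  0.009] rows 1 each [-0.01   0.036  0.009]
```

View pics/t11.png

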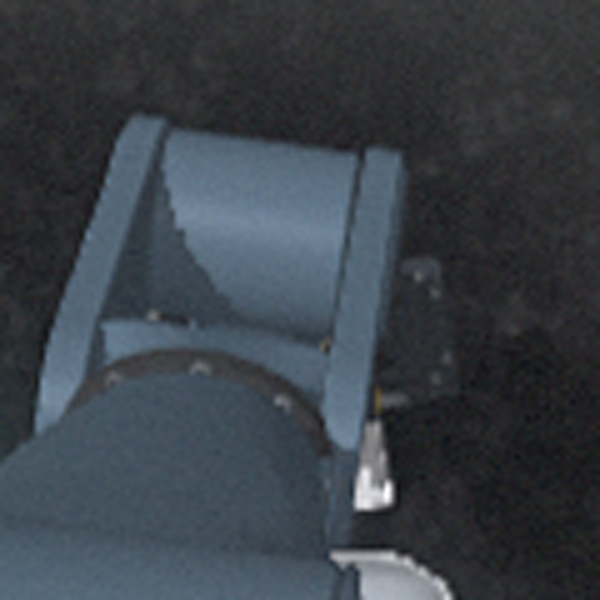

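>>> {"api": "step_arm", "payload": {
  "rows": [
    [[0,0,0.08],[0,0,0]],
    [[0,0,0.06],[0,0,0]],
    [[0,0,0],[0,0,0]]
  ]
}}

```text
clock: 14.87
eef_pos: [0.6632, 0.0214, 0.0254]
tcp_rot: [-3.132, -0.243, 0.003]
contact_force: [-0.1, 0.5, -2.2]
opening: 0.0397
```

>>> {"api": "step_arm", "payload": {
  "rows": [
    [[0,0,0.05],[0,0,0]],
    [[0,0,0],[0,0,0]]
  ]
}}

```text
clock: 15.03
eef_pos: [0.6633, 0.0214, 0.0242]
tcp_rot: [-3.132, -0.243, 0.003]
contact_force: [-1.1, -0.5, -1.4]
opening: 0.0397
```

>>> {"api": "step_arm", "payload": {
  "rows": [
    [[0,0,0.05],[0,0,0]],
    [[0,0,0],[0,0,0]]
  ]
}}

```text
clock: 15.2
eef_pos: [0.6633, 0.0214, 0.023]
tcp_rot: [-3.132, -0.243, 0.003]
contact_force: [0.9, -0.1, -1.9]
opening: 0.0398
```

>>> {"api": "step_arm", "payload": {
  "rows": [
    [[0,0,0.05],[0,0,0]],
    [[0,0,0],[0,0,0]]
  ]
}}

```text
clock: 15.37
eef_pos: [0.6633, 0.0214, 0.0217]
tcp_rot: [-3.132, -0.243, 0.003]
contact_force: [0.1, 0.1, -1.8]
opening: 0.0399
```

>>> {"api": "step_arm", "payload": {
  "rows": [
    [[0,0,0.04],[0,0,0]],
    [[0,0,0],[0,0,0]]
  ]
}}

```text
clock: 15.53
eef_pos: [0.6635, 0.0214, 0.0212]
tcp_rot: [-3.132, -0.243, 0.002]
contact_force: [-0.7, 0.4, 0.3]
opening: 0.0395
```

>>> {"api": "step_arm", "payload": {
  "rows": [
    [[0,0,0.03],[0,0,0]],
    [[0,0,0],[0,0,0]]
  ]
}}

```text
clock: 15.7
eef_pos: [0.6635, 0.0214, 0.0211]
tcp_rot: [-3.132, -0.243, 0.002]
contact_force: [-1.2, 0.3, 5.2]
opening: 0.0396
```

```bash
python3 - <<'E'
from h import *
plan([0.6654,.0215,.021],Rd(.154))
im=grab_frame('scene');crop('s',im,210,130,120,120,5,'pics/s12.png')
E
```

```text
t 15.70 pos [0.6635 0.0214 0.0211] F [-1.18  0.32  5.15] op 0.0396
shift total [0.075 0.008 0.005] rows 1 each [0.075 0.008 0.005]
turn total [-0.002  0.014  0.011] rows 1 each [-0.002  0.014  0.011]
```

View pics/s12.png

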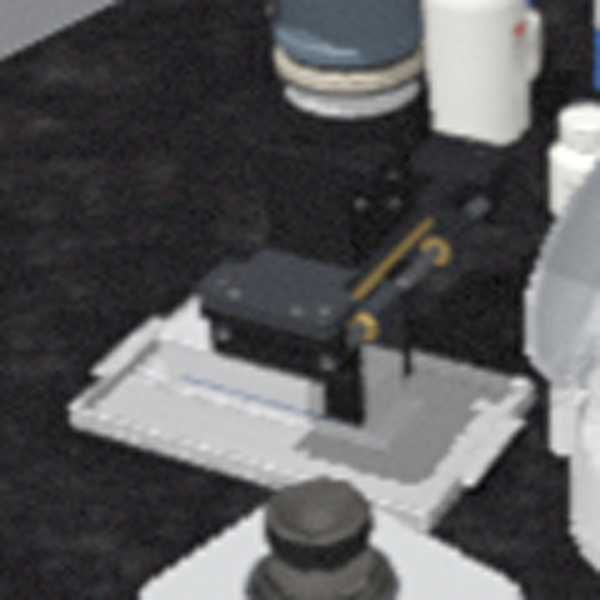

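>>> {"api": "step_arm", "payload": {
  "rows": [
    [[0,0,-0.02],[0,0,0]],
    [[0,0,0],[0,0,0]],
    [[0,0,0],[0,0,0]],
    [[0,0,0],[0,0,0]],
    [[0,0,0],[0,0,0]],
    [[0,0,0],[0,0,0]],
    [[0,0,0],[0,0,0]],
    [[0,0,0],[0,0,0]],
    [[0,0,0],[0,0,0]]
  ],
  "claw": 1
}}

```text
clock: 16.5
eef_pos: [0.6634, 0.0214, 0.0206]
tcp_rot: [-3.132, -0.243, 0.002]
contact_force: [-0.3, -1.0, -0.6]
opening: 0.0857
```

>>> {"api": "step_arm", "payload": {
  "rows": [
    [[0,0,-0.4],[0,0,0]],
    [[0,0,-0.8],[0,0,0]],
    [[0,0,-1],[0,0,0]],
    [[0,0,-1],[0,0,0]],
    [[0,0,-1],[0,0,0]],
    [[0,0,-1],[0,0,0]],
    [[0,0,-1],[0,0,0]],
    [[0,0,-1],[0,0,0]],
    [[0,0,-1],[0,0,0]],
    [[0,0,-1],[0,0,0]],
    [[0,0,-1],[0,0,0]],
    [[-0.4,0.9,0],[0,0,0]],
    [[-0.4,0.9,0],[0,0,0]],
    [[-0.4,0.9,0],[0,0,0]],
    [[-0.4,0.9,0],[0,0,0]],
    [[-0.4,0.9,0],[0,0,0]],
    [[-0.4,0.9,0],[0,0,0]],
    [[-0.4,0.9,0],[0,0,0]],
    [[-0.4,0.9,0],[0,0,0]],
    [[-0.4,0.9,0],[0,0,0]]
  ]
}}

```text
clock: 18.17
eef_pos: [0.6054, -0.1935, 0.2767]
tcp_rot: [3.132, 0.243, -0.001]
contact_force: [-0.1, 0.2, 0.5]
opening: 0.0871
```

```bash
python3 - <<'E'
from h import *
plan()
im=grab_frame('scene');cv2.imwrite('pics/s13.png',im[:,:,::-1]);crop('s',im,190,130,240,180,3.3,'pics/s13c.png')
im=grab_frame('top');crop('s',im,190,90,280,200,2.8,'pics/t13.png')
E
```

```text
t 18.17 pos [ 0.6054 -0.1935  0.2767] F [-0.14  0.18  0.52] op 0.0871
```

View pics/s13c.png

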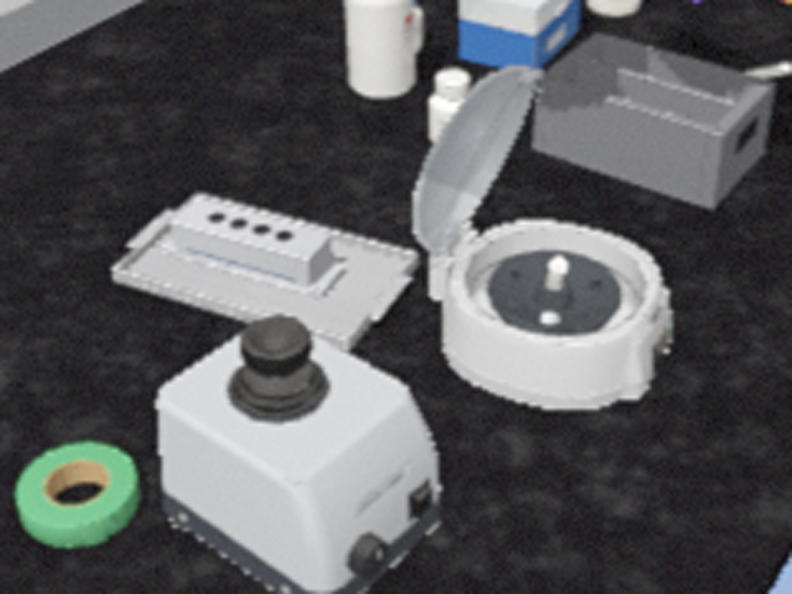

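View pics/t13.png

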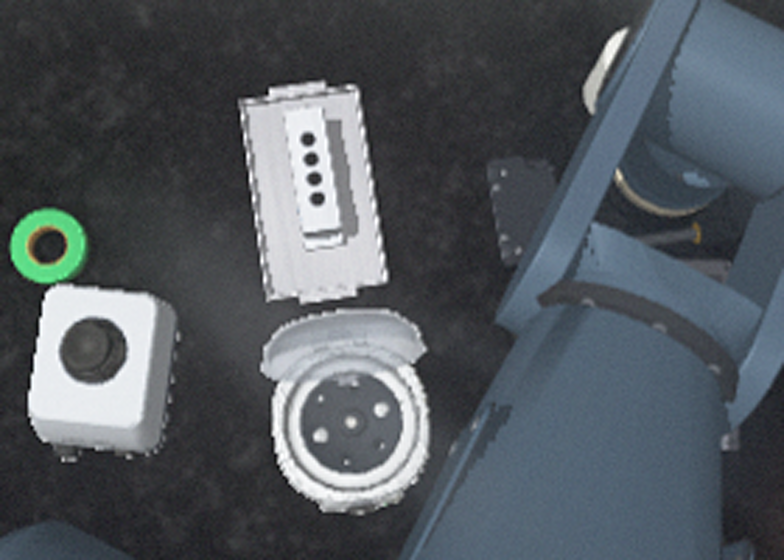

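The scene view shows the block flat in the tray at about (258,205) in the crop, with its four plugs facing up. The bottle at (452,105) and the tape at (78,493) haven't moved. In the top view the block lies inside the tray walls at about (313,175), and the arm is clear.

```bash
python3 - <<'E'
from h import *
print(hand_in());plan()
E
```

```text
the job is handed in; nothing more can be done
None
the job is handed in; nothing more can be done
```

The block now lies flat, plugs up, inside the wash tray, and the job was handed in at about 18 s of the 53 s allowed.

- **Feeling for the hollow:** I pressed the case -x end first. It pushed back with about 12 N almost at once, so I left it alone. The +x end gave way with almost no force. I pressed it about 15 mm, which ended with 6 N of contact, so I lifted the hand off. The block stayed tipped at about 27.7 degrees.
- **Picking up and placing:** I gripped the raised end with the gripper leaning at the same angle as the block. I then lifted it out, levelled it and carried it above the centrifuge lid. It was set down with about 5 N of contact before I opened the fingers and drew clear.
- **Last checks:**
  - The final pictures show the block within the tray walls and the gripper in free air, with about 0.5 N on the force sensor.
  - The tape roll looks unmoved in both views. The bottle's position in the scene view matches the first picture; the arm hid it from the top camera at the end.
  - No check failed, but hand-in reports no verdict, and nothing could be read after it.

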